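# Air temperature check of a warm culture chamber

## Task

Close the warm culture chamber with its grey ported lid: set the lid (do not drop it) fully home on the chamber's rim and let go of it. Then lift the yellow stem thermometer out of its bench stand and lower its steel stem through the lid's blue port, never touching the lid or the chamber with it, until the red mark on the stem is level with the top of the port. Finish while still holding the thermometer there, still, upright and centred in the port, and leave the dish, pipette, marker and bottle where they are.

Things in the scene. Friction and masses are not known exactly. Their poses are not given: they have to be found in the camera images.
- chamber: Warm culture chamber, fixed: cream base 220 x 190 x 44 mm; warm plate on it, top 48 mm above the bench, with three pink dishes up to 59 mm high; on the plate an upright clear round wall, 120 mm outer, 108 mm inner diameter, open at the top, its rim a black rubber seal 118 mm above the bench. Origin: centre of the underside, on the chamber's axis; z up.
- chamber_rim (a point): Centre of the chamber's open mouth, at the height of the top of the black rim seal (118 mm above the bench). The rim ring is 6 mm wide.
- lid: Grey lid, 0.2 kg, right way up on the bench. From below: spigot ring (102 mm diameter, 6 mm high, chamfered; enters the chamber's mouth with at least 2 mm play), flange (124 mm diameter, 6 mm thick; rests on the rim), blue port collar to pick it up by (30 mm diameter, 28 mm high), 16 mm bore right through. Origin: centre of the spigot's underside, z up; fully home, it is 6 mm below chamber_rim.
- lid_port (a point): Centre of the bore at the top of the lid's blue collar, 40 mm above the lid's origin.
- stand: Weighted thermometer stand, fixed: dark disc foot 110 mm in diameter, 14 mm high; upright aluminium sleeve 34 mm in diameter, its top 114 mm above the bench, with a 13 mm bore and at the top a cup, 25 mm wide and 6 mm deep, in which the thermometer's handle sits. Origin: centre of the underside; z up.
- probe: Stem thermometer, 178 mm long, 80 g, upright in the stand: steel stem 6 mm in diameter, 90 mm long, with a red mark; above it a round yellow handle, 22 mm in diameter, 88 mm long (90 to 178 mm above the tip), with black ends. Origin: the stem's tip, on its axis; z runs up the stem to the handle. In the stand the tip is 18 mm above the bench.
- probe_mark (a point): Middle of the red mark on the stem, on its axis, 62 mm above the tip and 28 mm below the handle.
- dish: Bystander: covered clear culture dish with a pink filling, 93 mm in diameter, 15 mm high. Origin: centre of its underside.
- pipette: Bystander: cream and blue hand pipette lying flat, about 280 mm long and 26 mm wide, 24 mm high. Origin: on its underside 16 mm towards the tip from the middle of its length; x points to its tip.
- marker: Bystander: black marker pen with a red cap, lying, 130 mm long, 14 mm wide. Origin: near the middle of its underside; x points to its cap.
- bottle: Bystander: standing clear plastic bottle with a white cap, 64 mm in diameter, 150 mm high. Origin: centre of its underside.
Not all that is in view belongs to the job. There is more than one size of the lid; the one meant has the size given above.

How it is judged:
On the way:
1. the lid is fully home on the chamber's rim and let go (horizontal distance between lid and chamber_rim below 0.0045 m and z of lid in the frame of chamber_rim between -0.0085 and -0.004 m and angle between lid's own z axis and vertical below 0.035 rad and contact force between the fingers and lid below 0.1 N and linear speed of lid below 0.02 m/s and contact force between lid and chamber above 0.5 N), for 0.2 s.
At the end, for the whole second after the job is handed in: Lid home on the rim (within 4.5 mm, flange down within 2.5 mm, level), not held; thermometer in the fingers, still, within 4 degrees of upright, red mark within 6 mm of the port top's height, centred within 3 mm at the mark and 4 mm at the tip, touching neither lid nor chamber (horizontal distance between lid and chamber_rim below 0.0045 m and z of lid in the frame of chamber_rim between -0.0085 and -0.004 m and angle between lid's own z axis and vertical below 0.035 rad and horizontal distance between probe_mark and lid_port below 0.003 m and horizontal distance between probe and lid_port below 0.004 m and z of probe_mark in the frame of lid_port between -0.006 and 0.006 m and angle between probe's own z axis and vertical below 0.07 rad and linear speed of probe below 0.015 m/s and angular speed of probe below 0.15 rad/s and contact force between the fingers and probe above 1 N and contact force between each of probe, the fingers and lid below 0.1 N and contact force between probe and chamber below 0.1 N); the arm keeps its last pose, push and grip.
It fails at once if the thermometer touches the lid or the chamber (contact force between probe and lid above 0.3 N or contact force between probe and chamber above 0.3 N).
It fails at once if the lid is dropped (falls free) (linear speed of lid above 0.35 m/s and contact force between the fingers and lid below 0.05 N).
It fails at once if the dish, pipette, marker or bottle is moved more than 20 mm or the bottle tipped (distance of any of dish, pipette, marker, bottle from where it was at the start of the episode above 0.02 m or angle between bottle's own z axis and vertical above 0.3 rad).
It also fails if it takes over 59 s, if anything falls off the work surface, if the arm or the gripper's body presses on something with over 40 N, if the wrist force passes 120 N, or if a joint passes its speed limit or range.

## Robot

A 6-joint arm with a two-finger parallel gripper is mounted at the origin on the work surface. World frame = base frame: x ahead of the robot, y to its left, z up, the work surface at z = 0. Lengths are in m, angles in rad, forces in N, time in s.
With the tool pointing down it reaches from about 0.375 to 0.975 m from the base axis. Payload 3.8 kg.
Tool frame: the origin (TCP) lies at the very end of the fingers, on their centre line; the grasp point (between the pads) lies 19 mm behind it; z points along the fingers, y is the line along which they close (so a half turn about z gives the same grasp; the last joint's range is limited). The gripper opens to 85 mm and grips with 20 to 120 N. Pads are 22 mm wide; open, the fingers measure 114 mm over their backs; the gripper's body (76 mm by 85 mm) begins 54 mm behind the grasp point. The pads swing forward as they close: fully open they stand 13 mm farther back than shut.
Start: joints at [-1.316, 0.264, 1.604, -0, 1.274, -0.037], TCP at [0.194, -0.646, 0.231] pointing down, gripper open.
Joint ranges: [-2.63, 2.63], [-0.94, 2.18], [0.31, 2.57], [-1.31, 4.45], [0, 2.66], [-2.55, 2.55]. Speed limits (rad/s): [2.57, 2.57, 3.14, 3.14, 3.14, 3.14].

## Interface

Orientations are given as a rotation vector (axis times angle).
In Python, from workcell import read_state, read_camera, calibration, finish_job gives the robot as it stands.
- The arm moves only by the tool step_arm, never from a script. Its argument "commands" is a list of rows, each an object of numbers: "fingers": the gripper's target within -1 to 1 (shut at 1, half-way at 0, fully open at -1); "dx", "dy", "dz": the shift along the tool's x, y, z in m; "roll": the turn about the tool's z in degrees. In form: [{"fingers": .., "dx": .., "dy": .., "dz": .., "roll": ..}, ...]. A call has 1 to 8 rows; each row is the pose to reach, as a shift and turn from the pose commanded when the call began, along the tool's axes at that moment; what a row does not reach only later rows make up. A row lasts 1/8 s, in which the tool goes at most 62.5 mm and 10.7 degrees, less where a joint would pass 70% of its speed; a pose out of reach is approached as far as the arm can. A call with a gripper value outside its range is refused whole. The fingers move at their own pace and stop on an object; "squeeze" is the grip in N (left out, the last holds). Time passes only in rows, so rows that repeat a pose let the fingers close. It gives the time, the measured TCP pose, the force, the opening and the grip force at its end, in the units of the state.
- read_state(): the state, without advancing time (a new reading comes with each control period).
- read_camera(name): name is "scene" or "top" or "wrist"; returns (picture, depth): 480x640x3 uint8, blue, green, red; 480x640 float32, m along the optical axis (not along the pixel's ray), 0 where there is no reading.
- calibration(name): a dict with "intrinsics" (3x3 intrinsics, pixels), "world_to_cam" (4x4, takes a point from world to camera coordinates). Camera axes: x right, y up, looking along -z (the intrinsics and any distortion apply to the point x, -y, -z); pixel columns grow to the right and rows downward; lengths in m; the calibration is good to about 2 mm. A picture is of the moment at which its call begins: read the wrist's pose just before it. calibration takes no time and is no camera call; for the wrist camera it gives the pose at the moment of the call.
- finish_job(): hands the job in; it is judged then, once.
The state is a dict: "time": time; "q": joint angles; "joint_vel": joint speeds; "joint_torque": joint torques, N m; "tool_pos": TCP position; "tcp_rot": TCP orientation; "wrist_force": force on the tool from outside, world axes, zero at the start; "torque": the same for the moment, N m; "width": opening from 0.0 (shut) to 1.0 (fully open); "grip_force": force on a finger pad.
Only numpy, scipy, OpenCV 4.12 (cv2) and the standard library are available. Lean on these libraries where they do the work, as an engineer would, in place of code of your own. Each camera call takes 0.05 s, during which the arm holds its last target. There are 200 camera calls.

## Working session

There is one attempt and no reset: what is moved stays moved. The work goes in short steps, Python scripts to look and compute and a tool call to move; the robot and the scene stay as the last step left them, time stands still between calls to the robot, and variables do not carry over. Pictures are saved under pics/ and viewed, at most 12 in all, crops included, and the job is handed in when it is done.

Besides the shell and the picture viewer there is one more tool, called after "Call:" by a JSON object that holds its "method" and its "body". step_arm: Moves the arm, as the interface text tells. Its arguments: {"type":"object","properties":{"commands":{"type":"array","items":{"type":"object","properties":{"fingers":{"type":"number"},"dx":{"type":"number"},"dy":{"type":"number"},"dz":{"type":"number"},"roll":{"type":"number"}}}},"squeeze":{"type":"number"}},"required":["commands"]}

```bash
mkdir -p pics
cat > h.py <<'E'
import numpy as np, cv2
from workcell import *
def cam(n):
    c=calibration(n); im,d=read_camera(n); return im,d,c
def pt(c,d,u,v,z=None):
    K=np.array(c["intrinsics"]);T=np.linalg.inv(np.array(c["world_to_cam"]))
    r=np.array([(u-K[0,2])/K[0,0],-(v-K[1,2])/K[1,1],-1.])
    if z is None: p=T@np.append(r*d,1); return p[:3]
    o=T[:3,3]; w=T[:3,:3]@r; return o+w*(z-o[2])/w[2]
def proj(c,P):
    K=np.array(c["intrinsics"]);p=np.array(c["world_to_cam"])@np.append(P,1)
    return K[0,0]*p[0]/-p[2]+K[0,2], K[1,1]*-p[1]/-p[2]+K[1,2]
E
python3 - <<'E'
from h import *
print({k:np.round(v,3) for k,v in read_state().items()})
for n in("top","scene"):
    im,d,c=cam(n); cv2.imwrite(f"pics/{n}0.png",im); np.save(n+"d.npy",d); print(n,{k:np.round(v,4).tolist() for k,v in c.items()})
E
```

```text
{'time': np.float64(0.0), 'q': array([-1.316,  0.265,  1.605,  0.   ,  1.274, -0.037]), 'joint_vel': array([-0.001,  0.001, -0.   ,  0.003,  0.   , -0.002]), 'joint_torque': array([-2.0000e-03, -5.1510e+01, -3.6731e+01, -0.0000e+00,  1.3000e-02,
        0.0000e+00]), 'tool_pos': array([ 0.194, -0.646,  0.23 ]), 'tcp_rot': array([-3.106, -0.456,  0.   ]), 'wrist_force': array([-0.02 , -0.42 ,  0.365]), 'torque': array([-0.058,  0.002,  0.017]), 'grip_force': np.float64(0.0), 'width': np.float64(0.998)}
top {'intrinsics': [[513.451, 0.0, 320.3717], [0.0, 513.451, 233.8903], [0.0, 0.0, 1.0]], 'world_to_cam': [[0.0046, -1.0, 0.0071, -0.0047], [0.9915, 0.0055, 0.1301, -0.5487], [-0.1301, 0.0064, 0.9915, -1.1831], [0.0, 0.0, 0.0, 1.0]]}
scene {'intrinsics': [[544.7772, 0.0, 321.387], [0.0, 544.7772, 232.8666], [0.0, 0.0, 1.0]], 'world_to_cam': [[-0.6001, 0.7999, 0.002, 0.3061], [-0.5914, -0.4453, 0.6723, 0.2264], [0.5386, 0.4023, 0.7403, -1.6265], [0.0, 0.0, 0.0, 1.0]]}
```

View pics/top0.png

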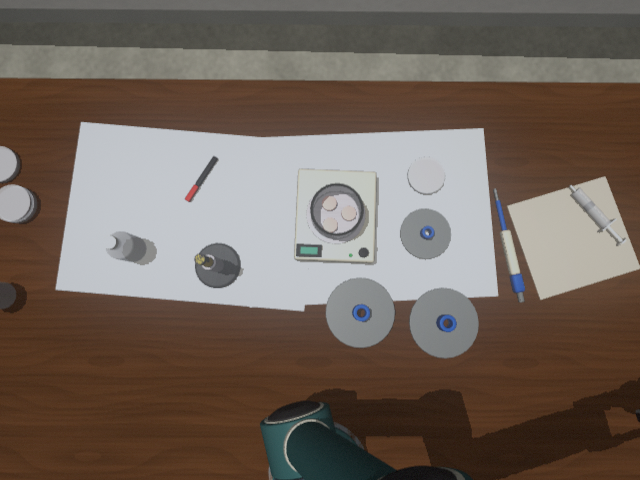

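View pics/scene0.png

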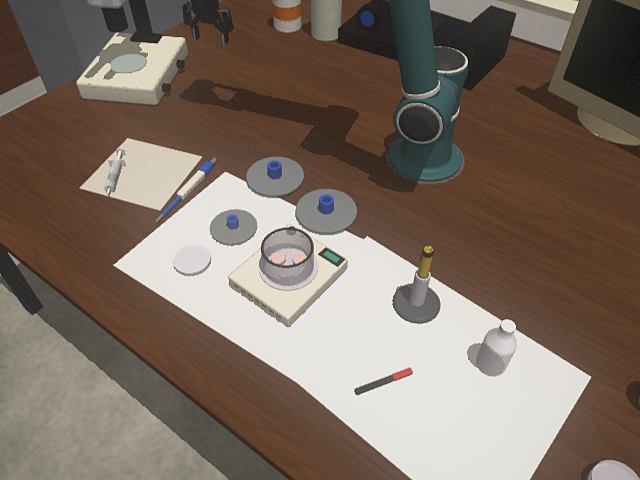

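Top view: three ported lids at (427,233) ≈50 px across, and (361,313) and (447,322) ≈68 px across. At about 1.24 m depth that makes 121 mm and about 164 mm, so (427,233) fits the 124 mm flange. The chamber is at (336,212), the stand at (217,265) and the handle top at (200,259). I'll measure and confirm with a crop.

```bash
cat > m.py <<'E'
from h import *
from scipy.optimize import least_squares
def cloud(c,d):
    K=np.array(c["intrinsics"]);T=np.linalg.inv(np.array(c["world_to_cam"]))
    v,u=np.mgrid[:480,:640]
    P=np.stack([(u-K[0,2])/K[0,0]*d,-(v-K[1,2])/K[1,1]*d,-d,np.ones_like(d)],-1)@T.T
    P[d==0]=np.nan; return P[...,:3]
def sel(P,cx,cy,r,z0,z1):
    m=(np.hypot(P[...,0]-cx,P[...,1]-cy)<r)&(P[...,2]>z0)&(P[...,2]<z1); return P[m],m
def enc(Q):
    (x,y),r=cv2.minEnclosingCircle(Q[:,:2].astype(np.float32)); return np.round([x,y,2*r,np.median(Q[:,2]),len(Q)],4)
E
python3 - <<'E'
from m import *
g={"lidS":(427,233,.03),"lidA":(361,313,.03),"lidB":(447,322,.03),"rim":(336,210,.1),"probe":(200,259,.18)}
for n in("top","scene"):
    c=calibration(n); d=np.load(n+"d.npy"); P=cloud(c,d); c0=calibration("top")
    for k,(u,v,z) in g.items():
        a=pt(c0,None,u,v,z)
        if k[:3]=="lid":
            print(n,k,"flange",enc(sel(P,a[0],a[1],.1,.006,.02)[0]),"collar",enc(sel(P,a[0],a[1],.03,.034,.046)[0]))
        elif k=="rim": print(n,k,a.round(3),enc(sel(P,a[0],a[1],.08,.110,.125)[0]))
        else:
            for z0,z1 in((.185,.21),(.13,.18),(.06,.105)): 
                Q=sel(P,a[0],a[1],.05,z0,z1)[0]; print(n,k,z0,enc(Q) if len(Q) else 0)
    if n=="top":
        im=cv2.imread("pics/top0.png"); cr=lambda x,y,s=40:cv2.resize(im[y-s:y+s,x-s:x+s],(390,390),interpolation=cv2.INTER_CUBIC)
        cv2.imwrite("pics/crop.png",np.hstack([cr(427,233),cr(361,313)]))
        for q in[(427,233),(336,188),(336,210),(217,272)]: print(q,P[q[1],q[0]].round(3))
E
```

```text
top lidS flange [ 5.534e-01 -2.582e-01  1.939e-01  1.140e-02  1.877e+03] collar [ 5.560e-01 -2.573e-01  3.110e-02  3.920e-02  9.400e+01]
top lidA flange [ 3.650e-01 -9.780e-02  1.951e-01  1.510e-02  3.473e+03] collar [ 0.3658 -0.0901  0.0337  0.0397 13.    ]
top lidB flange [ 3.475e-01 -2.988e-01  1.875e-01  1.510e-02  3.458e+03] collar [ 0.3439 -0.2897  0.0375  0.0399 35.    ]
top rim [ 0.595 -0.037  0.1  ] [ 5.958e-01 -3.770e-02  1.206e-01  1.168e-01  4.560e+02]
top probe 0.185 [4.766e-01 2.461e-01 2.340e-02 1.948e-01 1.090e+02]
top probe 0.13 [4.748e-01 2.416e-01 2.140e-02 1.567e-01 4.700e+01]
top probe 0.06 [4.764e-01 2.458e-01 3.410e-02 8.390e-02 6.500e+01]
(427, 233) [ 0.557 -0.263  0.001]
(336, 188) [ 0.65  -0.037  0.082]
(336, 210) [ 0.604 -0.039  0.047]
(217, 272) [0.458 0.244 0.016]
scene lidS flange [ 5.523e-01 -2.563e-01  1.988e-01  1.330e-02  1.278e+03] collar [ 5.558e-01 -2.538e-01  3.200e-02  4.040e-02  8.600e+01]
scene lidA flange [ 3.625e-01 -9.800e-02  1.977e-01  1.710e-02  1.692e+03] collar [ 3.684e-01 -9.120e-02  3.810e-02  4.040e-02  6.800e+01]
scene lidB flange [ 3.438e-01 -2.987e-01  1.994e-01  1.680e-02  1.397e+03] collar [ 3.440e-01 -2.884e-01  3.870e-02  4.020e-02  5.200e+01]
scene rim [ 0.595 -0.037  0.1  ] [ 5.946e-01 -3.510e-02  1.254e-01  1.178e-01  5.560e+02]
scene probe 0.185 [4.753e-01 2.483e-01 2.680e-02 1.965e-01 1.170e+02]
scene probe 0.13 [4.776e-01 2.494e-01 2.340e-02 1.561e-01 1.610e+02]
scene probe 0.06 [4.780e-01 2.496e-01 3.490e-02 8.340e-02 1.950e+02]
```

View pics/crop.png

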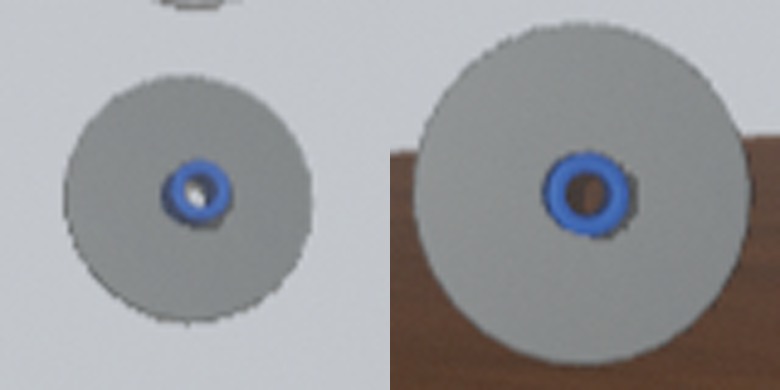

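The left crop shows the small lid, about 51 px flange with a 30 mm collar (31 mm measured), which fits. The right one is too big. I'll go above the small lid.

```bash
cat >> h.py <<'E'
from scipy.spatial.transform import Rotation as Ro
def go(*t):
    s=read_state(); R=Ro.from_rotvec(s["tcp_rot"]).as_matrix()
    print("t",round(float(s["time"]),2),"tcp",np.round(s["tool_pos"],4),"q",np.round(s["q"],2),"x",R[:,0].round(3),"z",R[:,2].round(4),"F",np.round(s["wrist_force"],2),"w",round(float(s["width"]),3),"g",s["grip_force"])
    for p in t: print("->",p,"d",(R.T@(np.array(p)-s["tool_pos"])).round(4))
E
python3 -c "
from h import *
go((.556,-.256,.22),(.556,-.256,.14))"
```

```text
t 0.1 tcp [ 0.194  -0.6458  0.2301] q [-1.32  0.26  1.61 -0.    1.27 -0.04] x [0.958 0.288 0.   ] z [-5.e-04  2.e-03 -1.e+00] F [-0.11 -0.41  0.65] w 0.998 g 0.0
-> (0.556, -0.256, 0.22) d [ 0.4588 -0.2692  0.0106]
-> (0.556, -0.256, 0.14) d [ 0.4588 -0.269   0.0906]
```

Call:
{"method": "step_arm", "body": {"commands": [{"dx":0.459,"dy":-0.269,"dz":0.01,"fingers":-1},{"dx":0.459,"dy":-0.269,"dz":0.01,"fingers":-1},{"dx":0.459,"dy":-0.269,"dz":0.01,"fingers":-1},{"dx":0.459,"dy":-0.269,"dz":0.01,"fingers":-1},{"dx":0.459,"dy":-0.269,"dz":0.01,"fingers":-1},{"dx":0.459,"dy":-0.269,"dz":0.01,"fingers":-1},{"dx":0.459,"dy":-0.269,"dz":0.01,"fingers":-1},{"dx":0.459,"dy":-0.269,"dz":0.01,"fingers":-1}], "squeeze": 40}}

```text
invalid input
```

Call:
{"method": "step_arm", "body": {"commands": [{"dx":0.0,"dy":0.0,"fingers":-1},{"dx":0.0,"dy":0.0,"fingers":-1}]}}

```text
invalid input
```

Run:
```python
from m import *
go((.556,-.256,.14))
im,d,c=cam("wrist"); cv2.imwrite("pics/w1.png",im)
T=np.linalg.inv(np.array(c["world_to_cam"])); print(T.round(3),np.array(c["intrinsics"]).round(1))
P=cloud(c,d)
print(enc(sel(P,.556,-.256,.03,.034,.046)[0]),enc(sel(P,.556,-.256,.07,.008,.016)[0]))
```

```text
t 0.1 tcp [ 0.194  -0.6458  0.2301] q [-1.32  0.26  1.61 -0.    1.27 -0.04] x [0.958 0.288 0.   ] z [-5.e-04  2.e-03 -1.e+00] F [-0.11 -0.41  0.65] w 0.998 g 0.0
-> (0.556, -0.256, 0.14) d [ 0.4588 -0.269   0.0906]
[[ 0.289  0.905  0.313  0.275]
 [-0.957  0.274  0.092 -0.621]
 [-0.003 -0.326  0.945  0.373]
 [ 0.     0.     0.     1.   ]] [[368.1   0.  324.3]
 [  0.  368.1 238.6]
 [  0.    0.    1. ]]
[ 0.  0.  0. nan  0.] [ 0.  0.  0. nan  0.]
  return _methods._mean(a, axis=axis, dtype=dtype,
  ret = ret.dtype.type(ret / rcount)
```

View pics/w1.png

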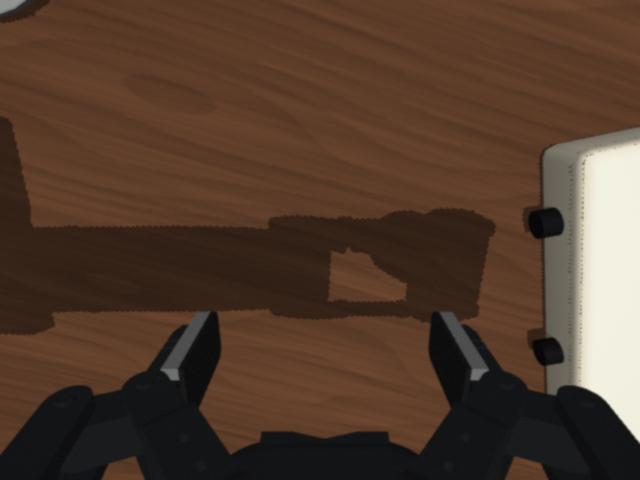

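The picture is still from the start pose, with only bench and the microscope base in view, because the move was refused. I'll send all the fields.

Call:
{"method": "step_arm", "body": {"commands": [{"fingers":-1,"dx":0.459,"dy":-0.269,"dz":0.01,"roll":0},{"fingers":-1,"dx":0.459,"dy":-0.269,"dz":0.01,"roll":0},{"fingers":-1,"dx":0.459,"dy":-0.269,"dz":0.01,"roll":0},{"fingers":-1,"dx":0.459,"dy":-0.269,"dz":0.01,"roll":0},{"fingers":-1,"dx":0.459,"dy":-0.269,"dz":0.01,"roll":0},{"fingers":-1,"dx":0.459,"dy":-0.269,"dz":0.01,"roll":0},{"fingers":-1,"dx":0.459,"dy":-0.269,"dz":0.01,"roll":0},{"fingers":-1,"dx":0.459,"dy":-0.269,"dz":0.01,"roll":0}], "squeeze": 40}}

```text
time: 1.15
tool_pos: [0.5355, -0.2786, 0.2217]
tcp_rot: [3.108, 0.457, -0.0]
wrist_force: [0.4, -0.9, 0.7]
width: 1.0
grip_force: 0.0
```

Call:
{"method": "step_arm", "body": {"commands": [{"fingers":-1,"dx":0,"dy":0,"dz":0,"roll":0},{"fingers":-1,"dx":0,"dy":0,"dz":0,"roll":0}]}}

```text
time: 1.4
tool_pos: [0.5342, -0.2802, 0.2214]
tcp_rot: [-3.108, -0.459, 0.002]
wrist_force: [-0.1, -0.5, -0.0]
width: 0.999
grip_force: 0.0
```

Run:
```python
from m import *
go((.556,-.256,.14))
im,d,c=cam("wrist"); cv2.imwrite("pics/w1.png",im)
P=cloud(c,d); np.save("wd.npy",P)
for a in((.034,.046,.03),(.008,.016,.075)):
    Q,m=sel(P,.556,-.256,a[2],a[0],a[1]); print(enc(Q) if len(Q) else 0, Q.mean(0))
# blue collar in image, projected
print(proj(c,(.556,-.256,.04)))
```

```text
t 1.4 tcp [ 0.5342 -0.2802  0.2214] q [-0.52  0.14  1.77 -0.    1.23  0.75] x [ 0.957  0.289 -0.001] z [-1.2e-03 -2.0e-04 -1.0e+00] F [-0.09 -0.47 -0.01] w 0.999 g 0.0
-> (0.556, -0.256, 0.14) d [ 0.028  -0.0168  0.0814]
[ 5.561e-01 -2.550e-01  2.990e-02  4.040e-02  6.570e+02] [ 0.55657698 -0.25500594  0.04020098]
[ 5.5610e-01 -2.5490e-01  1.2410e-01  1.2700e-02  1.2122e+04] [ 0.55922324 -0.25423223  0.01270586]
(np.float64(306.0949819814914), np.float64(179.6951803978932))
```

View pics/w1.png

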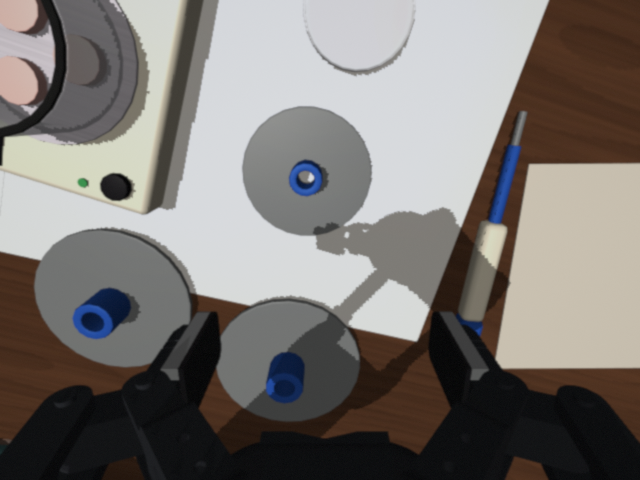

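The lid is ahead at (306,178): 124.1 mm flange, 29.9 mm collar, centred at (0.5561,-0.2550). Lid confirmed, so I'm descending on it.

Call:
{"method": "step_arm", "body": {"commands": [{"fingers":-1,"dx":0.028,"dy":-0.018,"dz":0.03,"roll":0},{"fingers":-1,"dx":0.028,"dy":-0.018,"dz":0.08,"roll":0},{"fingers":-1,"dx":0.028,"dy":-0.018,"dz":0.13,"roll":0},{"fingers":-1,"dx":0.028,"dy":-0.018,"dz":0.17,"roll":0},{"fingers":-1,"dx":0.028,"dy":-0.018,"dz":0.19,"roll":0},{"fingers":-1,"dx":0.028,"dy":-0.018,"dz":0.203,"roll":0},{"fingers":-1,"dx":0.028,"dy":-0.018,"dz":0.203,"roll":0}]}}

```text
time: 2.33
tool_pos: [0.5561, -0.2556, 0.019]
tcp_rot: [-3.108, -0.455, 0.0]
wrist_force: [0.4, -0.7, -0.2]
width: 1.005
grip_force: 0.0
```

```bash
python3 -c "
from h import *
go((.556,-.255,.0155))"
```

```text
t 2.33 tcp [ 0.5561 -0.2556  0.019 ] q [-0.47  0.36  1.91 -0.    0.87  0.81] x [ 0.958  0.287 -0.   ] z [-1.e-04  0.e+00 -1.e+00] F [ 0.42 -0.75 -0.23] w 1.005 g 0.0
-> (0.556, -0.255, 0.0155) d [ 0.0001 -0.0006  0.0035]
```

Call:
{"method": "step_arm", "body": {"commands": [{"fingers":0.4,"dx":0,"dy":-0.0005,"dz":0.003,"roll":0},{"fingers":1,"dx":0,"dy":-0.0005,"dz":0.003,"roll":0},{"fingers":1,"dx":0,"dy":-0.0005,"dz":0.003,"roll":0},{"fingers":1,"dx":0,"dy":-0.0005,"dz":0.003,"roll":0},{"fingers":1,"dx":0,"dy":-0.0005,"dz":0.003,"roll":0},{"fingers":1,"dx":0,"dy":-0.0005,"dz":0.003,"roll":0}], "squeeze": 40}}

```text
time: 3.08
tool_pos: [0.5567, -0.2547, 0.0168]
tcp_rot: [3.108, 0.457, 0.002]
wrist_force: [-0.1, 0.8, 4.6]
width: 0.325
grip_force: 40.8
```

Call:
{"method": "step_arm", "body": {"commands": [{"fingers":1,"dx":0,"dy":0,"dz":-0.01,"roll":0},{"fingers":1,"dx":0,"dy":0,"dz":-0.04,"roll":0},{"fingers":1,"dx":0,"dy":0,"dz":-0.09,"roll":0},{"fingers":1,"dx":0,"dy":0,"dz":-0.14,"roll":0},{"fingers":1,"dx":0,"dy":0,"dz":-0.19,"roll":0},{"fingers":1,"dx":0,"dy":0,"dz":-0.21,"roll":0},{"fingers":1,"dx":0,"dy":0,"dz":-0.21,"roll":0}]}}

```text
time: 3.95
tool_pos: [0.5567, -0.2549, 0.227]
tcp_rot: [3.107, 0.456, 0.003]
wrist_force: [0.1, 0.2, -1.5]
width: 0.325
grip_force: 40.2
```

```bash
python3 -c "
from h import *
go((.471,-.075,.225))"
```

```text
t 3.95 tcp [ 0.5567 -0.2549  0.227 ] q [-0.47  0.15  1.75 -0.    1.24  0.81] x [0.958 0.288 0.002] z [ 0.0023 -0.0012 -1.    ] F [ 0.08  0.21 -1.53] w 0.325 g 40.16375478822738
-> (0.471, -0.075, 0.225) d [-0.0303 -0.1969  0.0016]
```

Call:
{"method": "step_arm", "body": {"commands": [{"fingers":1,"dx":-0.007,"dy":-0.045,"dz":0,"roll":0},{"fingers":1,"dx":-0.014,"dy":-0.09,"dz":0,"roll":0},{"fingers":1,"dx":-0.021,"dy":-0.135,"dz":0,"roll":0},{"fingers":1,"dx":-0.027,"dy":-0.18,"dz":0,"roll":0},{"fingers":1,"dx":-0.03,"dy":-0.197,"dz":0,"roll":0},{"fingers":1,"dx":-0.03,"dy":-0.197,"dz":0,"roll":0},{"fingers":1,"dx":-0.03,"dy":-0.197,"dz":0,"roll":0}]}}

```text
time: 4.82
tool_pos: [0.4709, -0.0753, 0.2251]
tcp_rot: [3.108, 0.456, -0.002]
wrist_force: [0.3, -0.4, -1.2]
width: 0.327
grip_force: 40.4
```

Run:
```python
from m import *
go()
im,d,c=cam("wrist"); cv2.imwrite("pics/w2.png",im); P=cloud(c,d)
Q,m=sel(P,.5955,-.0365,.075,.113,.123); print("rim",enc(Q) if len(Q) else 0)
tp=read_state()["tool_pos"]
L=P[(np.hypot(P[...,0]-tp[0],P[...,1]-tp[1])<.07)&(P[...,2]>.19)&(P[...,2]<tp[2]-.0)]; print(len(L), L[:, 2].round(3)[::max(1,len(L)//8)] if len(L) else 0)
```

```text
t 4.83 tcp [ 0.4709 -0.0753  0.2251] q [-0.21 -0.11  2.02 -0.    1.24  1.07] x [ 0.958  0.287 -0.001] z [-9.e-04 -5.e-04 -1.e+00] F [ 0.29 -0.38 -1.22] w 0.327 g 40.380577880423516
rim [ 5.946e-01 -3.540e-02  1.199e-01  1.185e-01  3.684e+03]
36509 [0.218 0.219 0.221 0.22  0.22  0.221 0.221 0.222 0.221]
```

View pics/w2.png

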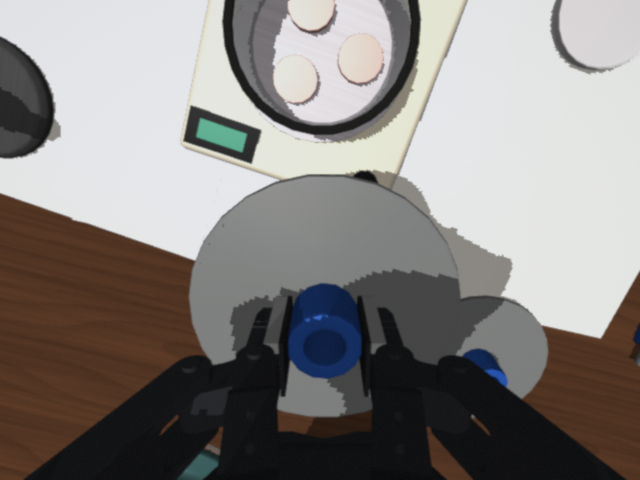

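The lid is held by its collar (centre about (325,345)) and looks level. The rim is ahead at about (320,45). Next I'll check lid-in-hand offset and tilt.

Run:
```python
from m import *
im,d,c=cam("wrist"); P=cloud(c,d); go()
hsv=cv2.cvtColor(im,cv2.COLOR_BGR2HSV)
tp=read_state()["tool_pos"]
m=(np.hypot(P[...,0]-tp[0],P[...,1]-tp[1])<.07)&(abs(P[...,2]-.2205)<.005)&(hsv[...,2]>50)
m=cv2.erode(cv2.morphologyEx(m.astype(np.uint8),cv2.MORPH_OPEN,np.ones((5,5))),np.ones((3,3)))>0
L=P[m]; print("flange",enc(L)); A=np.c_[L[:,:2]-tp[:2],np.ones(len(L))]; print("plane",np.linalg.lstsq(A,L[:,2],rcond=None)[0].round(4))
Q,_=sel(P,.5946,-.0354,.075,.113,.123)
f=least_squares(lambda p:np.hypot(Q[:,0]-p[0],Q[:,1]-p[1])-p[2],[.595,-.035,.057],loss="soft_l1",f_scale=.002); print("rim fit",f.x.round(4))
C=P[(np.hypot(P[...,0]-tp[0],P[...,1]-tp[1])<.022)&(abs(P[...,2]-.249)<.004)&(hsv[...,0]>100)&(hsv[...,1]>120)]; print("collar",len(C),enc(C) if len(C) else 0)
rim=np.array([.5946,-.0354]); fl=enc(L)[:2]
print("lid off",fl-tp[:2]); t=rim-fl+tp[:2]; go((*t,.2251),(*t,.129))
```

```text
t 4.92 tcp [ 0.4711 -0.0755  0.2256] q [-0.21 -0.11  2.02 -0.    1.24  1.07] x [ 0.958  0.287 -0.   ] z [-3.e-04 -3.e-04 -1.e+00] F [-0.09 -0.65 -2.31] w 0.327 g 40.37958481349051
flange [ 4.7080e-01 -7.5400e-02  1.2330e-01  2.2120e-01  3.3862e+04]
plane [-2.900e-03 -1.000e-04  2.212e-01]
rim fit [ 0.5945 -0.0355  0.0561]
collar 3229 [ 4.706e-01 -7.510e-02  3.160e-02  2.489e-01  3.229e+03]
lid off [-3.01574306e-04  6.50301322e-05]
t 4.92 tcp [ 0.4711 -0.0755  0.2256] q [-0.21 -0.11  2.02 -0.    1.24  1.07] x [ 0.958  0.287 -0.   ] z [-3.e-04 -3.e-04 -1.e+00] F [-0.09 -0.65 -2.31] w 0.327 g 40.37958481349051
-> (np.float64(0.5949015743059551), np.float64(-0.03546503013216029), 0.2251) d [ 0.1301 -0.0028  0.0004]
-> (np.float64(0.5949015743059551), np.float64(-0.03546503013216029), 0.129) d [ 0.1301 -0.0029  0.0965]
```

Call:
{"method": "step_arm", "body": {"commands": [{"fingers":1,"dx":0.045,"dy":-0.001,"dz":0,"roll":0},{"fingers":1,"dx":0.09,"dy":-0.002,"dz":0,"roll":0},{"fingers":1,"dx":0.13,"dy":-0.003,"dz":0.02,"roll":0},{"fingers":1,"dx":0.13,"dy":-0.003,"dz":0.05,"roll":0},{"fingers":1,"dx":0.13,"dy":-0.003,"dz":0.075,"roll":0},{"fingers":1,"dx":0.13,"dy":-0.003,"dz":0.085,"roll":0},{"fingers":1,"dx":0.13,"dy":-0.003,"dz":0.085,"roll":0}]}}

```text
time: 5.8
tool_pos: [0.594, -0.0348, 0.1401]
tcp_rot: [-3.108, -0.455, 0.002]
wrist_force: [-0.8, 0.2, -1.1]
width: 0.328
grip_force: 40.4
```

```bash
python3 -c "
from h import *
go((.5949,-.0355,.128))"
```

```text
t 5.8 tcp [ 0.594  -0.0348  0.1401] q [-0.1   0.19  1.87 -0.    1.08  1.18] x [ 0.958  0.287 -0.001] z [-1.6e-03  1.0e-04 -1.0e+00] F [-0.78  0.21 -1.07] w 0.328 g 40.35144904162735
-> (0.5949, -0.0355, 0.128) d [0.0007 0.0009 0.0121]
```

Call:
{"method": "step_arm", "body": {"commands": [{"fingers":1,"dx":0.0005,"dy":0.0005,"dz":0.004,"roll":0},{"fingers":1,"dx":0.0005,"dy":0.0005,"dz":0.007,"roll":0},{"fingers":1,"dx":0.0005,"dy":0.0005,"dz":0.01,"roll":0},{"fingers":1,"dx":0.0005,"dy":0.0005,"dz":0.012,"roll":0},{"fingers":1,"dx":0.0005,"dy":0.0005,"dz":0.012,"roll":0}]}}

```text
time: 6.42
tool_pos: [0.595, -0.0345, 0.129]
tcp_rot: [3.108, 0.457, 0.0]
wrist_force: [0.4, 0.5, -2.3]
width: 0.326
grip_force: 40.4
```

No contact yet, so I'm creeping down.

Call:
{"method": "step_arm", "body": {"commands": [{"fingers":1,"dx":0,"dy":0,"dz":0.001,"roll":0},{"fingers":1,"dx":0,"dy":0,"dz":0.002,"roll":0},{"fingers":1,"dx":0,"dy":0,"dz":0.002,"roll":0}]}}

```text
time: 6.8
tool_pos: [0.595, -0.0345, 0.129]
tcp_rot: [3.108, 0.457, 0.0]
wrist_force: [-4.5, 1.2, 8.6]
width: 0.334
grip_force: 41.7
```

Call:
{"method": "step_arm", "body": {"commands": [{"fingers":1,"dx":0,"dy":0,"dz":-0.001,"roll":0},{"fingers":0,"dx":0,"dy":0,"dz":-0.001,"roll":0},{"fingers":-0.3,"dx":0,"dy":0,"dz":-0.001,"roll":0},{"fingers":-0.5,"dx":0,"dy":0,"dz":-0.001,"roll":0},{"fingers":-0.5,"dx":0,"dy":0,"dz":-0.001,"roll":0}]}}

```text
time: 7.42
tool_pos: [0.5948, -0.0346, 0.1276]
tcp_rot: [-3.108, -0.457, 0.0]
wrist_force: [-0.6, -0.5, -0.3]
width: 0.752
grip_force: 0.0
```

Call:
{"method": "step_arm", "body": {"commands": [{"fingers":-0.5,"dx":0,"dy":0,"dz":-0.02,"roll":0},{"fingers":-0.5,"dx":0,"dy":0,"dz":-0.06,"roll":0},{"fingers":-1,"dx":-0.03,"dy":0,"dz":-0.11,"roll":0},{"fingers":-1,"dx":-0.07,"dy":0,"dz":-0.16,"roll":0},{"fingers":-1,"dx":-0.07,"dy":0,"dz":-0.16,"roll":0},{"fingers":-1,"dx":-0.07,"dy":0,"dz":-0.16,"roll":0}]}}

```text
time: 8.18
tool_pos: [0.5282, -0.0548, 0.2894]
tcp_rot: [3.108, 0.456, 0.004]
wrist_force: [0.0, 1.0, -0.9]
width: 0.995
grip_force: 0.0
```

Run:
```python
from m import *
go((.477,.2475,.30))
im,d,c=cam("wrist"); cv2.imwrite("pics/w3.png",im); P=cloud(c,d)
Q,_=sel(P,.5946,-.0354,.075,.119,.130); print("flange",enc(Q)); A=np.c_[Q[:,:2]-[.5946,-.0354],np.ones(len(Q))]; print("plane",np.linalg.lstsq(A,Q[:,2],rcond=None)[0].round(4))
Q,_=sel(P,.5946,-.0354,.03,.146,.158); print("collar",enc(Q))
for n in("top","scene"):
    i,d,c=cam(n);Q,_=sel(cloud(c,d),.5946,-.0354,.03,.146,.158); print(n,"collar",enc(Q) if len(Q) else 0)
```

```text
t 8.18 tcp [ 0.5282 -0.0548  0.2894] q [-0.15 -0.04  1.84  0.    1.35  1.13] x [0.958 0.287 0.003] z [ 2.8e-03 -3.0e-04 -1.0e+00] F [ 0.02  0.98 -0.94] w 0.995 g 0.0
-> (0.477, 0.2475, 0.3) d [ 0.0379 -0.3042 -0.0109]
flange [ 5.946e-01 -3.420e-02  1.243e-01  1.247e-01  1.769e+04]
plane [-0.0009  0.0005  0.1247]
collar [ 5.941e-01 -3.420e-02  2.990e-02  1.525e-01  9.350e+02]
top collar [ 0.593  -0.025   0.0136  0.1484  4.    ]
scene collar [ 5.941e-01 -3.240e-02  3.210e-02  1.527e-01  1.100e+02]
```

View pics/w3.png

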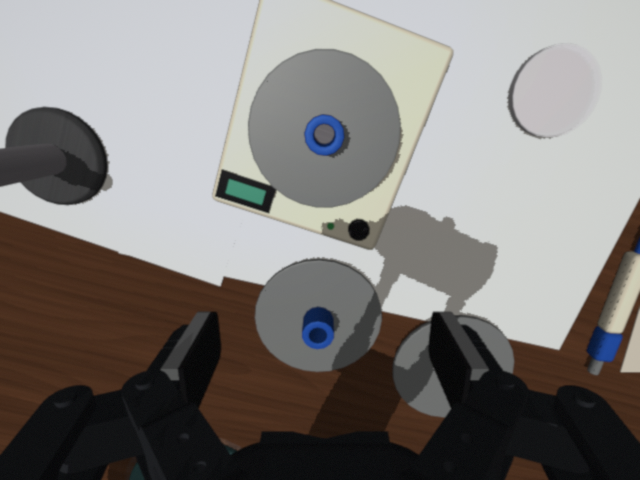

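The lid is home: level to 0.001 rad, flange top at 124.7 mm (nominal 124), centred within about 1 mm, with the collar at (325,135) in the picture. I'm going to the thermometer with a look from slightly behind it.

Call:
{"method": "step_arm", "body": {"commands": [{"fingers":-1,"dx":-0.005,"dy":-0.045,"dz":0,"roll":0},{"fingers":-1,"dx":-0.012,"dy":-0.1,"dz":0,"roll":0},{"fingers":-1,"dx":-0.02,"dy":-0.155,"dz":0,"roll":0},{"fingers":-1,"dx":-0.03,"dy":-0.21,"dz":0,"roll":0},{"fingers":-1,"dx":-0.04,"dy":-0.26,"dz":0,"roll":0},{"fingers":-1,"dx":-0.042,"dy":-0.304,"dz":0,"roll":0},{"fingers":-1,"dx":-0.042,"dy":-0.304,"dz":0,"roll":0},{"fingers":-1,"dx":-0.042,"dy":-0.304,"dz":0,"roll":0}]}}

```text
time: 9.32
tool_pos: [0.4, 0.2243, 0.2867]
tcp_rot: [3.107, 0.458, -0.003]
wrist_force: [1.4, -0.2, -0.0]
width: 1.0
grip_force: 0.0
```

Run:
```python
from m import *
im,d,c=cam("wrist"); cv2.imwrite("pics/w4.png",im); P=cloud(c,d)
for z0,z1,r in((.19,.20,.03),(.109,.118,.03),(.01,.018,.07)):
    Q,_=sel(P,.4765,.2475,r,z0,z1); print(z0,enc(Q) if len(Q) else 0)
go((.4765,.2475,.28),(.4765,.2475,.137))
```

```text
0.19 [4.756e-01 2.482e-01 2.260e-02 1.967e-01 1.144e+03]
0.109 [4.755e-01 2.483e-01 3.380e-02 1.144e-01 2.530e+02]
0.01 [4.754e-01 2.483e-01 1.088e-01 1.460e-02 6.679e+03]
t 9.38 tcp [0.4002 0.2238 0.2869] q [ 0.46 -0.19  1.97 -0.    1.36  1.74] x [ 0.958  0.288 -0.002] z [-0.0017 -0.0014 -1.    ] F [ 0.03  0.74 -0.53] w 0.999 g 0.0
-> (0.4765, 0.2475, 0.28) d [ 0.0799 -0.0007  0.0067]
-> (0.4765, 0.2475, 0.137) d [ 0.0802 -0.0008  0.1497]
```

View pics/w4.png

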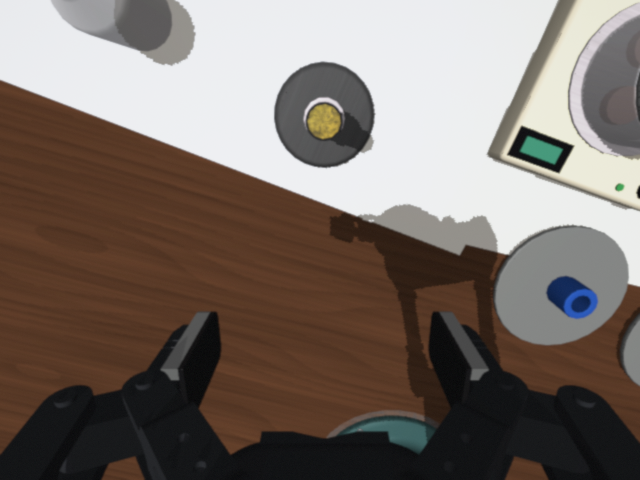

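The handle top is at (324,120), centred at (0.4755,0.2482). The sleeve and foot agree on that axis. The chamber at the right edge is seen through its clear wall, so I'll re-check the lid numerically while computing the next move.

Run:
```python
from m import *
i,d,c=cam("scene");Q,_=sel(cloud(c,d),.5946,-.0354,.03,.140,.158); print("collar",enc(Q))
go((.4755,.2482,.26),(.4755,.2482,.137))
```

```text
collar [ 5.950e-01 -3.300e-02  3.220e-02  1.513e-01  1.490e+02]
t 9.43 tcp [0.4004 0.2236 0.2871] q [ 0.46 -0.19  1.97 -0.    1.36  1.74] x [ 0.958  0.287 -0.001] z [-0.0012 -0.001  -1.    ] F [0.58 0.11 0.19] w 0.999 g 0.0
-> (0.4755, 0.2482, 0.26) d [ 0.079  -0.0021  0.027 ]
-> (0.4755, 0.2482, 0.137) d [ 0.0792 -0.0022  0.15  ]
```

Call:
{"method": "step_arm", "body": {"commands": [{"fingers":-1,"dx":0.04,"dy":-0.001,"dz":0,"roll":0},{"fingers":-1,"dx":0.079,"dy":-0.002,"dz":0.01,"roll":0},{"fingers":-1,"dx":0.079,"dy":-0.002,"dz":0.05,"roll":0},{"fingers":-1,"dx":0.079,"dy":-0.002,"dz":0.09,"roll":0},{"fingers":-1,"dx":0.079,"dy":-0.002,"dz":0.125,"roll":0},{"fingers":-1,"dx":0.079,"dy":-0.002,"dz":0.147,"roll":0},{"fingers":-1,"dx":0.079,"dy":-0.002,"dz":0.147,"roll":0},{"fingers":-1,"dx":0.079,"dy":-0.002,"dz":0.147,"roll":0}]}}

```text
time: 10.42
tool_pos: [0.4763, 0.2486, 0.1418]
tcp_rot: [-3.108, -0.455, -0.002]
wrist_force: [-0.1, 0.2, -0.3]
width: 1.0
grip_force: 0.0
```

```bash
python3 -c "
from h import *
go((.4755,.2482,.137))"
```

```text
t 10.43 tcp [0.4763 0.2486 0.1418] q [ 0.43  0.08  1.99 -0.    1.07  1.72] x [0.958 0.286 0.001] z [ 1.2e-03  5.0e-04 -1.0e+00] F [-0.14  0.17 -0.28] w 1.0 g 0.0
-> (0.4755, 0.2482, 0.137) d [-0.0009  0.0001  0.0048]
```

Call:
{"method": "step_arm", "body": {"commands": [{"fingers":0.3,"dx":-0.0005,"dy":0,"dz":0.004,"roll":0},{"fingers":1,"dx":-0.0005,"dy":0,"dz":0.004,"roll":0},{"fingers":1,"dx":-0.0005,"dy":0,"dz":0.004,"roll":0},{"fingers":1,"dx":-0.0005,"dy":0,"dz":0.004,"roll":0},{"fingers":1,"dx":-0.0005,"dy":0,"dz":0.004,"roll":0},{"fingers":1,"dx":-0.0005,"dy":0,"dz":0.004,"roll":0},{"fingers":1,"dx":-0.0005,"dy":0,"dz":0.004,"roll":0}], "squeeze": 60}}

```text
time: 11.3
tool_pos: [0.475, 0.249, 0.1373]
tcp_rot: [-3.108, -0.457, -0.001]
wrist_force: [-2.0, -0.4, 4.8]
width: 0.241
grip_force: 58.4
```

Call:
{"method": "step_arm", "body": {"commands": [{"fingers":1,"dx":0,"dy":0,"dz":-0.01,"roll":0},{"fingers":1,"dx":0,"dy":0,"dz":-0.035,"roll":0},{"fingers":1,"dx":0,"dy":0,"dz":-0.07,"roll":0},{"fingers":1,"dx":0,"dy":0,"dz":-0.11,"roll":0},{"fingers":1,"dx":0,"dy":0,"dz":-0.15,"roll":0},{"fingers":1,"dx":0,"dy":0,"dz":-0.18,"roll":0},{"fingers":1,"dx":0,"dy":0,"dz":-0.19,"roll":0},{"fingers":1,"dx":0,"dy":0,"dz":-0.19,"roll":0}]}}

```text
time: 12.3
tool_pos: [0.4748, 0.2489, 0.3268]
tcp_rot: [-3.108, -0.457, -0.0]
wrist_force: [0.5, -0.6, -2.0]
width: 0.241
grip_force: 58.6
```

Run:
```python
from m import *
go((.5944,-.0342,.33),(.50,-.08,.33))
im,d,c=cam("scene"); s=read_state()["tool_pos"]
u,v=map(int,proj(c,s-[0,0,.06])); print(u,v)
cv2.imwrite("pics/s5.png",cv2.resize(im[max(0,v-60):v+60,u-80:u+80],(800,600),interpolation=cv2.INTER_CUBIC))
P=cloud(c,d)
for z in (.1,.12,.14): print(proj(c,s-[0,0,z]))
for z0 in np.arange(.19,.37,.02):
    Q,_=sel(P,s[0],s[1],.03,s[2]-.327+z0,s[2]-.327+z0+.02); print(round(z0,2),Q.mean(0).round(4) if len(Q) else 0,len(Q))
```

```text
t 12.3 tcp [0.4748 0.2489 0.3268] q [ 0.44 -0.05  1.77  0.    1.42  1.72] x [0.958 0.288 0.   ] z [ 3.e-04  2.e-04 -1.e+00] F [ 0.5  -0.61 -2.02] w 0.241 g 58.587514758110046
-> (0.5944, -0.0342, 0.33) d [ 0.0331  0.3055 -0.0032]
-> (0.5, -0.08, 0.33) d [-0.0705  0.3222 -0.0032]
433 225
(np.float64(430.32569919868166), np.float64(239.34158708641107))
(np.float64(428.864864578695), np.float64(245.8028251857322))
(np.float64(427.44219109964934), np.float64(252.09527743182414))
0.19 0 0
0.21 [0.4763 0.2502 0.2195] 17
0.23 [0.4763 0.2502 0.239 ] 23
0.25 [0.476  0.2505 0.2588] 20
0.27 [0.4766 0.2506 0.2791] 24
0.29 [0.4816 0.2534 0.3036] 42
0.31 [0.4825 0.2528 0.3187] 89
0.33 [0.483  0.2532 0.34  ] 180
0.35 [0.483  0.2533 0.3587] 207
```

View pics/s5.png

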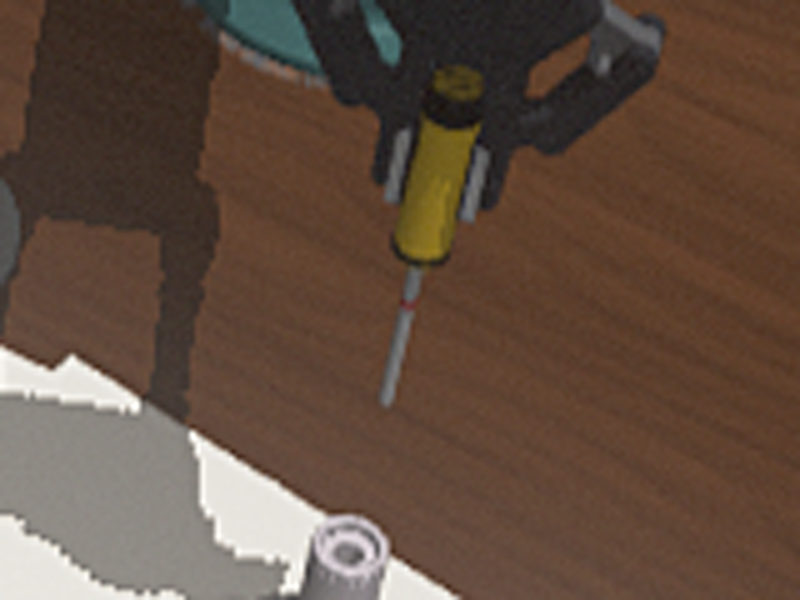

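The thermometer hangs upright in the pads. The stem runs from (415,268) to (385,403) in the crop, its depth is constant over height and its axis sits at the TCP xy. Moving to hover above the port.

Call:
{"method": "step_arm", "body": {"commands": [{"fingers":1,"dx":0.004,"dy":0.04,"dz":0,"roll":0},{"fingers":1,"dx":0.009,"dy":0.085,"dz":0,"roll":0},{"fingers":1,"dx":0.014,"dy":0.13,"dz":0,"roll":0},{"fingers":1,"dx":0.019,"dy":0.175,"dz":0,"roll":0},{"fingers":1,"dx":0.024,"dy":0.22,"dz":0,"roll":0},{"fingers":1,"dx":0.029,"dy":0.265,"dz":0,"roll":0},{"fingers":1,"dx":0.032,"dy":0.295,"dz":0,"roll":0},{"fingers":1,"dx":0.033,"dy":0.305,"dz":0,"roll":0}]}}

```text
time: 13.35
tool_pos: [0.5935, -0.0353, 0.3241]
tcp_rot: [-3.108, -0.453, 0.007]
wrist_force: [0.1, -0.0, -2.0]
width: 0.239
grip_force: 58.9
```

Call:
{"method": "step_arm", "body": {"commands": [{"fingers":1,"dx":0,"dy":0,"dz":0,"roll":0},{"fingers":1,"dx":0,"dy":0,"dz":0,"roll":0},{"fingers":1,"dx":0,"dy":0,"dz":0,"roll":0}]}}

```text
time: 13.72
tool_pos: [0.5938, -0.0326, 0.327]
tcp_rot: [-3.108, -0.459, -0.0]
wrist_force: [0.3, -0.5, -1.7]
width: 0.243
grip_force: 58.9
```

```bash
cat > chk.py <<'E'
from m import *
go((.5944,-.0342,.33))
s=read_state()["tool_pos"]
for n in("scene","wrist","top"):
    im,d,c=cam(n); P=cloud(c,d); cv2.imwrite(f"pics/k_{n}.png",im)
    T=np.linalg.inv(np.array(c["world_to_cam"]))
    Q,_=sel(P,.5944,-.0342,.022,.146,.158); print(n,"collar",enc(Q) if len(Q) else 0)
    for a,b in((.118,.105),(.105,.094),(.08,.065),(.065,.05),(.05,.035)):
        Q,_=sel(P,s[0],s[1],.012,s[2]-a,s[2]-b)
        if len(Q)<4: continue
        m=np.median(Q,0); v=T[:3,3]-m; v[2]=0; print("  stem",(m-v/np.linalg.norm(v)*.0027).round(4),len(Q))
E
python3 chk.py
```

```text
t 13.72 tcp [ 0.5938 -0.0326  0.327 ] q [-0.1   0.07  1.66  0.    1.42  1.18] x [0.957 0.289 0.   ] z [ 1.e-04  3.e-04 -1.e+00] F [ 0.3  -0.47 -1.68] w 0.243 g 58.896244168281555
-> (0.5944, -0.0342, 0.33) d [ 0.0001  0.0017 -0.003 ]
scene collar [ 5.962e-01 -3.250e-02  3.220e-02  1.525e-01  1.090e+02]
  stem [ 0.5935 -0.0322  0.217 ] 10
  stem [ 0.5924 -0.0323  0.2285] 14
  stem [ 0.5933 -0.0319  0.2542] 12
  stem [ 0.593  -0.0319  0.2692] 18
  stem [ 0.5929 -0.0316  0.2828] 13
wrist collar [ 5.947e-01 -3.430e-02  2.980e-02  1.525e-01  6.450e+02]
  stem [ 0.5942 -0.0328  0.2163] 34
  stem [ 0.5942 -0.0331  0.2273] 40
  stem [ 0.5941 -0.0324  0.2549] 77
  stem [ 0.5942 -0.0324  0.2712] 105
  stem [ 0.5945 -0.0323  0.2792] 18
top collar [ 5.946e-01 -3.620e-02  2.960e-02  1.510e-01  1.020e+02]
  stem [ 0.595  -0.0333  0.2308] 4
```

Call:
{"method": "step_arm", "body": {"commands": [{"fingers":1,"dx":0,"dy":0.0015,"dz":0.01,"roll":0},{"fingers":1,"dx":0,"dy":0.0015,"dz":0.03,"roll":0},{"fingers":1,"dx":0,"dy":0.0015,"dz":0.042,"roll":0},{"fingers":1,"dx":0,"dy":0.0015,"dz":0.042,"roll":0},{"fingers":1,"dx":0,"dy":0.0015,"dz":0.042,"roll":0},{"fingers":1,"dx":0,"dy":0.0015,"dz":0.042,"roll":0}]}}

```text
time: 14.62
tool_pos: [0.5951, -0.0353, 0.2858]
tcp_rot: [3.108, 0.457, 0.002]
wrist_force: [0.7, -1.3, -0.7]
width: 0.244
grip_force: 58.9
```

```bash
python3 chk.py
python3 - <<'E'
from m import *
im=cv2.imread("pics/k_wrist.png"); c=calibration("wrist"); u,v=map(int,proj(c,(.5944,-.0342,.16)));print(u,v)
a=cv2.resize(im[v-45:v+45,u-30:u+30],(400,600),interpolation=cv2.INTER_CUBIC)
im=cv2.imread("pics/k_scene.png"); c=calibration("scene"); u,v=map(int,proj(c,(.5944,-.0342,.17)));print(u,v)
b=cv2.resize(im[v-30:v+30,u-20:u+20],(400,600),interpolation=cv2.INTER_CUBIC)
cv2.imwrite("pics/k1.png",np.hstack([a,b]))
E
```

```text
t 14.62 tcp [ 0.5951 -0.0353  0.2858] q [-0.1   0.09  1.71 -0.    1.34  1.18] x [0.958 0.288 0.001] z [ 1.5e-03 -2.0e-04 -1.0e+00] F [ 0.68 -1.31 -0.74] w 0.244 g 58.896135091781616
-> (0.5944, -0.0342, 0.33) d [-0.0003 -0.0012 -0.0442]
scene collar [ 5.959e-01 -3.380e-02  3.300e-02  1.527e-01  1.100e+02]
  stem [ 0.5945 -0.035   0.1736] 6
  stem [ 0.5948 -0.0341  0.1877] 9
  stem [ 0.594  -0.0345  0.2139] 16
  stem [ 0.5938 -0.0345  0.2291] 17
  stem [ 0.594  -0.0347  0.2415] 12
wrist collar [ 5.948e-01 -3.410e-02  2.990e-02  1.524e-01  7.500e+02]
  stem [ 0.5954 -0.035   0.1759] 35
  stem [ 0.5954 -0.0351  0.1863] 41
  stem [ 0.5953 -0.035   0.2137] 77
  stem [ 0.5953 -0.0349  0.23  ] 103
  stem [ 0.5954 -0.0348  0.2377] 17
top collar [ 5.946e-01 -3.590e-02  2.950e-02  1.515e-01  9.300e+01]
323 229
285 230
```

View pics/k1.png

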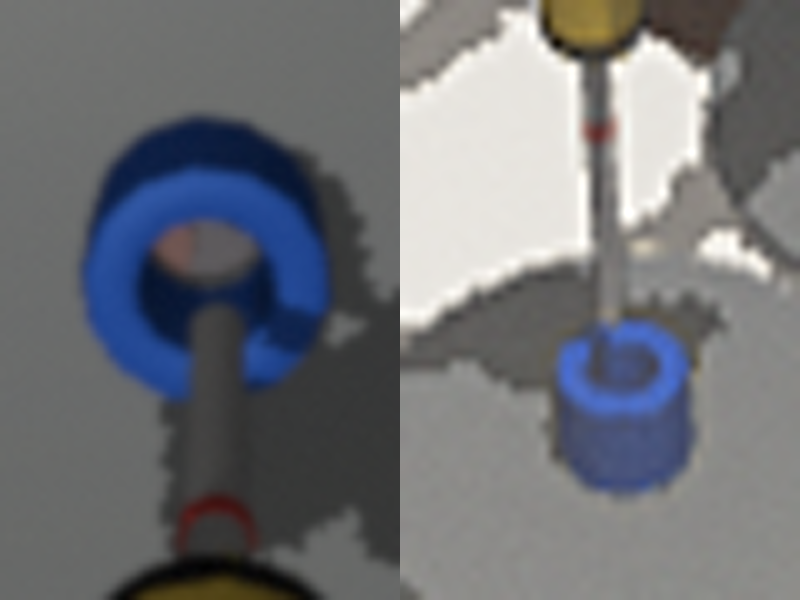

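Left (wrist view): the stem axis is about 10 px, or 1.2 mm, right of the bore centre (207,285). Right (scene view): the stem sits slightly left of the collar centre (624,368), and both call for the same shift. I'll correct by about 1.5 mm and go partway in.

Call:
{"method": "step_arm", "body": {"commands": [{"fingers":1,"dx":-0.0005,"dy":-0.0015,"dz":0,"roll":0},{"fingers":1,"dx":-0.0005,"dy":-0.0015,"dz":0,"roll":0},{"fingers":1,"dx":-0.0005,"dy":-0.0015,"dz":0.008,"roll":0},{"fingers":1,"dx":-0.0005,"dy":-0.0015,"dz":0.016,"roll":0},{"fingers":1,"dx":-0.0005,"dy":-0.0015,"dz":0.024,"roll":0},{"fingers":1,"dx":-0.0005,"dy":-0.0015,"dz":0.03,"roll":0},{"fingers":1,"dx":-0.0005,"dy":-0.0015,"dz":0.03,"roll":0},{"fingers":1,"dx":-0.0005,"dy":-0.0015,"dz":0.03,"roll":0}]}}

```text
time: 15.78
tool_pos: [0.5938, -0.0339, 0.2551]
tcp_rot: [3.108, 0.457, 0.001]
wrist_force: [0.0, 0.4, -0.7]
width: 0.243
grip_force: 58.9
```

```bash
python3 chk.py
python3 - <<'E'
from m import *
im=cv2.imread("pics/k_wrist.png"); c=calibration("wrist"); u,v=map(int,proj(c,(.5944,-.0342,.16)))
a=cv2.resize(im[v-45:v+45,u-30:u+30],(400,600),interpolation=cv2.INTER_CUBIC)
im=cv2.imread("pics/k_scene.png"); c=calibration("scene"); u,v=map(int,proj(c,(.5944,-.0342,.17)))
b=cv2.resize(im[v-30:v+30,u-20:u+20],(400,600),interpolation=cv2.INTER_CUBIC)
cv2.imwrite("pics/k2.png",np.hstack([a,b]))
E
```

```text
t 15.78 tcp [ 0.5938 -0.0339  0.2551] q [-0.1   0.1   1.75 -0.    1.29  1.18] x [0.958 0.288 0.   ] z [ 3.e-04 -1.e-04 -1.e+00] F [ 0.01  0.41 -0.66] w 0.243 g 58.89641046524048
-> (0.5944, -0.0342, 0.33) d [ 0.0005  0.0005 -0.0749]
scene collar [ 5.938e-01 -3.290e-02  3.290e-02  1.528e-01  1.020e+02]
  stem [ 0.5892 -0.0386  0.1444] 14
  stem [ 0.5924 -0.033   0.1533] 48
  stem [ 0.5936 -0.0336  0.1825] 10
  stem [ 0.5937 -0.033   0.1982] 15
  stem [ 0.592  -0.0332  0.2108] 13
wrist collar [ 5.946e-01 -3.400e-02  2.990e-02  1.524e-01  9.790e+02]
  stem [ 0.5881 -0.0344  0.1443] 113
  stem [ 0.5925 -0.0328  0.1527] 473
  stem [ 0.5941 -0.0336  0.1833] 79
  stem [ 0.5942 -0.0336  0.1992] 99
  stem [ 0.5943 -0.0336  0.2069] 21
top collar [ 5.938e-01 -3.620e-02  2.980e-02  1.510e-01  7.900e+01]
  stem [ 0.5954 -0.0309  0.1493] 17
  stem [ 0.5915 -0.0319  0.152 ] 30
```

View pics/k2.png

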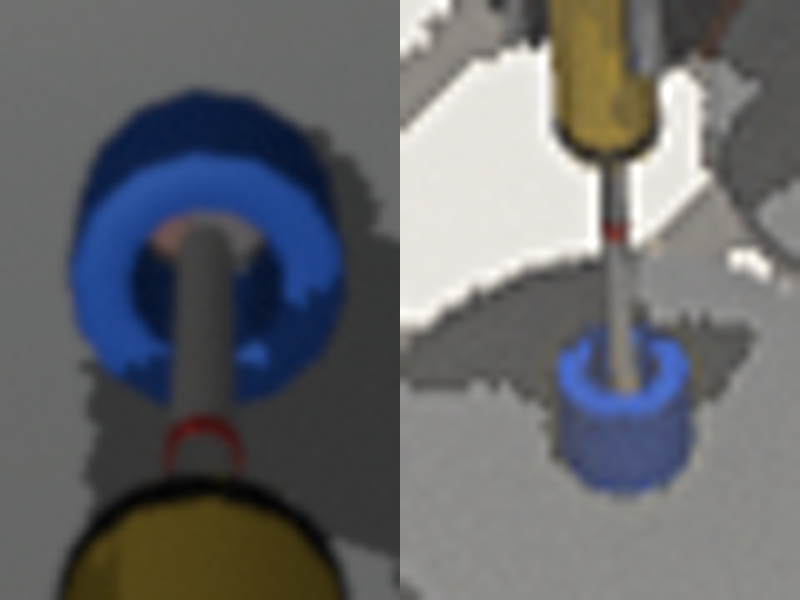

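The stem is in the bore and centred in both views (wrist about (205,285), scene about (622,365)). I'll lower it the remaining 45.5 mm.

Call:
{"method": "step_arm", "body": {"commands": [{"fingers":1,"dx":0.0003,"dy":0.0002,"dz":0.008,"roll":0},{"fingers":1,"dx":0.0003,"dy":0.0002,"dz":0.018,"roll":0},{"fingers":1,"dx":0.0003,"dy":0.0002,"dz":0.028,"roll":0},{"fingers":1,"dx":0.0003,"dy":0.0002,"dz":0.038,"roll":0},{"fingers":1,"dx":0.0003,"dy":0.0002,"dz":0.0455,"roll":0},{"fingers":1,"dx":0.0003,"dy":0.0002,"dz":0.0455,"roll":0},{"fingers":1,"dx":0.0003,"dy":0.0002,"dz":0.0455,"roll":0},{"fingers":1,"dx":0.0003,"dy":0.0002,"dz":0.0455,"roll":0}]}}

```text
time: 16.92
tool_pos: [0.5944, -0.034, 0.21]
tcp_rot: [3.108, 0.457, 0.002]
wrist_force: [-0.3, -0.5, -1.9]
width: 0.239
grip_force: 58.9
```

Run:
```python
from m import *
go((.5944,-.0340,.2095))
s=read_state()["tool_pos"]
for n in("wrist","scene"):
    im,d,c=cam(n); P=cloud(c,d); T=np.linalg.inv(np.array(c["world_to_cam"]))
    Q,_=sel(P,.5944,-.0342,.022,.146,.1575); print(n,"collar",enc(Q))
    Q,_=sel(P,s[0],s[1],.008,.158,.177); m=np.median(Q,0); v=T[:3,3]-m; v[2]=0; print("stem",(m-v/np.linalg.norm(v)*.0027).round(4),len(Q))
    hsv=cv2.cvtColor(im,cv2.COLOR_BGR2HSV); near=np.hypot(P[...,0]-s[0],P[...,1]-s[1])<.01
    r=near&((hsv[...,0]<8)|(hsv[...,0]>172))&(hsv[...,1]>110)&(abs(P[...,2]-.155)<.02); print("red z",P[r][:,2].mean() if r.any() else 0,r.sum())
    y=near&(hsv[...,0]>18)&(hsv[...,0]<35)&(hsv[...,1]>120)&(P[...,2]>.17); print("yellow zmin",np.percentile(P[y][:,2],[0,5]) if y.any() else 0)
    u,v=map(int,proj(c,(.5944,-.0342,.16))); k=2 if n=="wrist" else 1
    cv2.imwrite(f"pics/f_{n}.png",cv2.resize(im[v-20*k-10:v+20*k+10,u-20*k:u+20*k],(400,600),interpolation=cv2.INTER_CUBIC))
cv2.imwrite("pics/f.png",np.hstack([cv2.imread(f"pics/f_{n}.png") for n in("wrist","scene")]))
```

```text
t 16.93 tcp [ 0.5944 -0.034   0.21  ] q [-0.1   0.13  1.8   0.    1.21  1.18] x [0.958 0.288 0.001] z [ 1.1e-03 -1.0e-04 -1.0e+00] F [-0.28 -0.53 -1.85] w 0.239 g 58.89620125293732
-> (0.5944, -0.034, 0.2095) d [ 0.     -0.      0.0005]
wrist collar [ 5.948e-01 -3.390e-02  3.010e-02  1.524e-01  1.107e+03]
stem [ 0.5948 -0.0337  0.1605] 35
red z 0.15427506155904244 29
yellow zmin [0.21120938 0.2213874 ]
scene collar [ 5.956e-01 -3.120e-02  3.250e-02  1.521e-01  1.100e+02]
stem [ 0.5942 -0.0327  0.1652] 12
red z 0.15340199705750251 2
yellow zmin [0.18700221 0.19010301]
```

View pics/f.png

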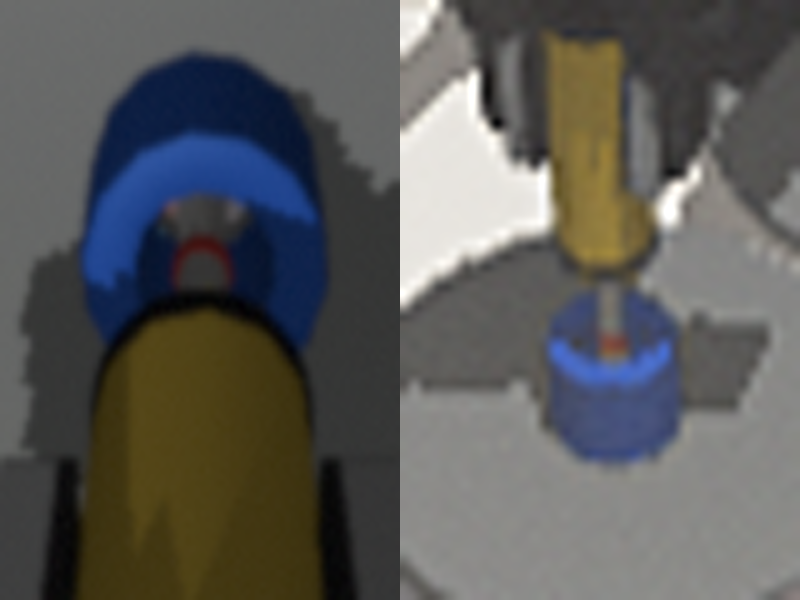

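The mark sits in the port mouth (wrist (203,250), scene (613,342)) at about 154 mm against the port's 152.4 mm, centred within about 1 mm. Handing in.

```bash
python3 -c "
from h import *
go(); print(finish_job())"
```

```text
t 17.02 tcp [ 0.5943 -0.034   0.2099] q [-0.1   0.13  1.8   0.    1.21  1.18] x [0.958 0.288 0.001] z [ 9.e-04 -1.e-04 -1.e+00] F [ 0.01 -0.2  -1.24] w 0.239 g 58.895509243011475
the job is handed in; nothing more can be done
None
```

I handed the job in at 17 s: the lid is home on the rim and let go, and the thermometer is held upright in the port, its mark about 2 mm above the port top and centred to about 1 mm; no verdict came back.

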